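Hold the pastry cabinet's lid at its loading opening

ROBOT

A 6-joint arm with a two-finger parallel gripper is mounted at the origin on the work surface. World frame = base frame: x ahead of the robot, y to its left, z up, the work surface at z = 0. Lengths are in mm, angles in degrees, forces in N, time in s.
With the tool pointing down it reaches from about 325 to 925 mm from the base axis. Payload 3.1 kg.
Tool frame: the origin (TCP) lies at the very end of the fingers, on their centre line; the grasp point (between the pads) lies grasp_offset behind it (grasp_offset is the distance from the TCP to the grasp point, in mm); z points along the fingers, y is the line along which they close (so a half turn about z gives the same grasp; the last joint's range is limited). The gripper opens to 85 mm and grips with 20 to 120 N. Pads are 22 mm wide; open, the fingers measure 114 mm over their backs; the gripper's body (76 mm by 85 mm) begins 54 mm behind the grasp point. The pads swing forward as they close: fully open they stand 13 mm farther back than shut.
Start: joints at [-77.418, 12.427, 92.441, -0, 75.132, -6.429], TCP at [203.612, -590.916, 231.3] pointing down, gripper open.
Joint ranges: [-157.48, 157.48], [-44.54, 120.13], [17.64, 146.25], [-64.5, 244.5], [7.68, 150.69], [-147.95, 147.95]. Speed limits (degrees/s): [159.86, 159.86, 180, 180, 180, 180].

INTERFACE

Orientations are given as [roll, pitch, yaw] about the fixed x, y, z axes, in that order (R = Rz(yaw) Ry(pitch) Rx(roll)).
In Python, from station import * gives the robot as it stands. Calls block until the motion is done:
- goto(position, orientation): joint-space move of the TCP to a pose.
- move_l(position, attitude=None, speed=150): straight line of the TCP; attitude=None keeps the orientation; speed is the mean speed in mm/s.
- move_j(angles): joint-space move.
- grip(opening, squeeze=None): finger opening in mm; squeeze is the grip in N (None keeps the last); returns when the fingers have stopped.
- wait(seconds).
- solve_ik(position, orientation): joint angles nearest the present ones, or None.
- get_obs(): the state.
- get_image(name): name is "scene" or "top"; returns the picture (480x640x3 uint8, red, green, blue); there is no depth.
- get_calibration(name): a dict with "fx", "fy", "cx", "cy" (pixels), "R" (3x3) and "t" (3): a world point X has camera coordinates R X + t. Camera axes: x right, y down, z forward; pixel columns grow to the right and rows downward; lengths in mm; the calibration is good to about 2 mm. A picture is of the moment at which its call begins. get_calibration takes no time and is no camera call.
A pose or a line that the arm cannot do raises Unreachable and nothing moves.
- sign_off(): hands the job in; it is judged then, once.
Trained networks look in the newest picture that a camera, given by its name, has taken for a name from the list of things; names that differ only in an ending like _2 or _b are one class to them, and where a whole thing is asked for, a point or a joint stands for the part that bears it (a point fixed in the world has none). Each returns a list of dicts, best first, with "score" (0 to 1); they miss things now and then, are a little off and sometimes report something else, mostly with a low value. They report only what shows in the picture. A call takes as long as a camera call.
- spot_in(name, camera): "extent" ([centre column, centre row, width, height] in pixels, round what is visible of it).
- regions_of(name, camera): "region" (480x640 bool, what is visible of it) and "extent" ([centre column, centre row, width, height] in pixels, round what is visible of it).
The state is a dict: "t": time; "joint_pos": joint angles; "qvel": joint speeds; "effort": joint torques, N m; "tcp_pos": TCP position; "ee_rot": TCP orientation; "wrist_force": force on the tool from outside, world axes, zero at the start; "moment": the same for the moment, N m; "grip_width": finger opening in mm; "grip_force": force on a finger pad.
Only numpy, scipy, OpenCV 4.12 (cv2) and the standard library are available. Lean on these libraries where they do the work, as an engineer would, in place of code of your own. Each camera call takes 0.05 s, during which the arm holds its last target. There are 200 camera calls.

TASK

The lid stay of the pastry cabinet no longer catches, so the glass lid has to be held up while a colleague fills the cabinet. Turn the latch on the front rail fully aside until its thumb lever lies along the rail, then lift the lid by its handle, without letting it drop, until its side edge is in line with the stay arm that is clamped at the cabinet's right end. Finish while still holding the lid there by the handle; leave the stay arm as it is set and the pastries and other things on the counter where they stand.

Things in the scene. Friction and masses are not known exactly. Their poses are not given: they have to be found in the camera images.
- cabinet: Low pastry cabinet fixed on the counter: green plinth, glass walls, aluminium front rail and corner posts, glass lid. 300 deep (x) x 420 wide (y), top of the front rail 126 above the counter. Origin: centre of its underside. Front rail and latch at its -x side, towards the robot; lid hinge at its +x side; +y is its left end. Position and yaw (up to 0.25 rad) vary.
- lid_hinge (a point): Middle of the lid's hinge axis, which runs along the cabinet's y axis: 140 behind the cabinet's origin (+x) and 121 above the counter.
- lid (a joint): Angle of the lid, rad: 0 shut (level), grows as its front edge rises, to 1.35. Glass in an aluminium frame 10 thick, 235 from hinge axis to front edge, 416 wide, about 0.7 kg with its handle (varies); turns freely and falls shut when let go. While the latch's nose lies over its front frame it rises only about 2 mm.
- lid_handle (a point): Bow handle on the lid: level round steel bar, 12 in diameter, 134 long, on two posts 110 apart. Origin: middle of the bar, 215 from the hinge axis towards the lid's front edge and 38 above its top face (43 above the lid's mid plane, which holds the hinge axis). Turns with the lid: x in the lid's plane from front edge to hinge, y along the bar, z out of the lid.
- latch (a joint): Angle of the turn latch, rad: 0 to 0.12 locked, its nose pointing to the cabinet's +x over the lid's frame and its thumb lever to -x, off the rail; 1.57 fully aside, at its stop, the thumb lever pointing to the cabinet's left (+y) along the rail. Turns clockwise from above about a vertical pin, stays where it is left, takes about 1 N at the thumb plate.
- latch_pivot (a point): Pin of the latch at the height of the rail's top face: 113 in front of the cabinet's origin (-x), 120 to its left (+y), 126 above the counter.
- latch_thumb (a point): Middle of the upright thumb plate on the latch's lever, 45 from the pin and 17 above the rail's top face. The plate is 34 long (28 to 62 from the pin), 6 thick and 22 high (6 to 28 above the rail's top face). It turns with the latch.
- stay (a joint): Angle of the stay arm, the mark: on the same axis and in the same sense as lid, so the lid is in line with the arm when both read the same. Set between 0.5 and 0.95 rad and clamped stiffly; it does not hold or stop the lid.
- stay_tip (a point): Far end of the stay arm, 200 from the hinge axis. The arm is a flat aluminium bar 18 high, 5 thick, beside the right (-y) end of the lid, 217 from the cabinet's middle, with a black clamp knob 24 in diameter 150 from the axis on a dark slotted steel quadrant. The point's x axis points along the arm to the hinge.
- muffin_a: Muffin inside the cabinet, 68 in diameter, 64 high, origin under its foot. Leave it alone.
- muffin_b: Second muffin inside the cabinet, same size. Leave it alone.
- muffin_c: Third muffin inside the cabinet, same size. Leave it alone.
- mug: White mug in front of the cabinet, right of the latch, 76 in diameter with a handle, 75 high, origin under its foot. Leave it alone.
- pitcher: Steel milk pitcher left of the cabinet, 86 in diameter, 90 high with a bow handle. Leave it alone.
- tamper: Steel coffee tamper right of the cabinet, 58 in diameter, 88 high. Leave it alone.
- sugar: Glass sugar jar right of the cabinet, 68 in diameter, 100 high. Leave it alone.

How it is judged (in metres and radians):
On the way:
1. the latch is turned fully aside while the lid is still shut (value of joint latch above 1.35 rad and value of joint lid below 0.05 rad), for 0.2 s.
At the end, for the whole second after the job is handed in: The lid is held still (under 0.08 rad/s) within 0.07 rad of the stay arm's angle, the fingers bear on its handle with more than 1.5 N, and the latch is still turned aside (over 1.35 rad) (angle between the x axis of lid_handle and the x axis of stay_tip, either way round below 0.07 rad and value of joint lid above 0.4 rad and velocity of joint lid between -0.08 and 0.08 rad/s and contact force between lid_c5 and the fingers above 1.5 N and value of joint latch above 1.35 rad); the arm keeps its last pose, push and grip.
It fails at once if the lid is let drop (it falls faster than 1 rad/s) (velocity of joint lid below -1 rad/s).
It fails at once if the stay arm is moved from its setting (over 5 mm at its tip) (distance of stay_tip from where it was at the start of the episode above 0.005 m).
It fails at once if a pastry or another thing on the counter is displaced by more than 20 mm or tipped (distance of any of muffin_a, muffin_b, muffin_c, mug, pitcher, tamper, sugar from where it was at the start of the episode above 0.02 m or angle between any of muffin_a, muffin_b, muffin_c, mug, pitcher, tamper, sugar's own z axis and vertical above 0.3 rad).
It also fails if it takes over 51 s, if anything falls off the work surface, if the arm or the gripper's body presses on something with over 40 N, if the wrist force passes 120 N, or if a joint passes its speed limit or range.

## Working session

There is one attempt and no reset: what is moved stays moved. The work goes in short steps, each a Python script; the robot and the scene stay as the last script left them, time stands still between calls to the robot, and variables do not carry over. Pictures are saved under pics/ and viewed, at most 10 in all, crops included, and the job is handed in when it is done.

```bash
ls; mkdir -p pics; python3 - <<'E'
from station import *
import cv2,numpy as np
o=get_obs();print({k:np.round(v,2) if not isinstance(v,dict) else v for k,v in o.items()})
try: print(grasp_offset)
except Exception as e: print(e)
for n in("scene","top"):
    im=get_image(n);cv2.imwrite(f"pics/{n}0.png",im[...,::-1]);np.save(f"pics/{n}0.npy",im)
    c=get_calibration(n);print(n,c, -np.array(c["R"]).T@np.array(c["t"]))
    for k in("lid_handle","latch","latch_thumb","stay","stay_tip","cabinet","mug","pitcher","sugar","tamper"):
        print(k,[(round(d["score"],2),np.round(d["extent"],1).tolist()) for d in spot_in(k,n)[:2]])
E
```

```text
pics
{'t': np.float64(0.0), 'joint_pos': array([-77.42,  12.48,  92.53,   0.  ,  75.13,  -6.43]), 'qvel': array([ 0.01,  0.11, -0.03, -0.  ,  0.  , -0.04]), 'effort': array([ 0.000e+00, -3.968e+01, -3.039e+01, -0.000e+00,  1.000e-02,
        0.000e+00]), 'tcp_pos': array([ 203.43, -590.1 ,  229.95]), 'ee_rot': array([-1.7986e+02, -2.0000e-02,  1.9010e+01]), 'wrist_force': array([ 0.49, -0.64,  0.26]), 'moment': array([-0.02,  0.01, -0.02]), 'grip_force': np.float64(0.0), 'grip_width': np.float64(85.56)}
18.700000000000003
scene {'fx': 447.9276936604144, 'fy': 447.9276936604144, 'cx': 324.8404893174102, 'cy': 237.07056347839543, 'R': array([[ 0.17715103,  0.98415242, -0.00784356],
       [ 0.77544511, -0.14448173, -0.61466244],
       [-0.60605478,  0.10280583, -0.78875127]]), 't': array([-135.34467348, -395.3115499 , 1312.46667947])} [1125.94556076  -58.84473687  791.16501312]
lid_handle [(0.96, [329.8, 267.8, 245.5, 139.4])]
latch [(0.82, [364.5, 184.6, 13.7, 33.4])]
latch_thumb [(0.78, [365.3, 183.4, 11.4, 43.8])]
stay [(0.93, [193.9, 282.1, 29.9, 129.9])]
stay_tip [(0.87, [189.9, 
[... 570 characters left out ...]
.1380493 , -0.0159333 , -0.99029719]]), 't': array([  12.57485062,  600.86788413, 1006.64755896])} [ 456.2052617    26.77505699 1079.67564783]
lid_handle [(0.94, [315.9, 209.6, 213.8, 120.5])]
latch [(0.67, [252.1, 284.5, 13.0, 48.3]), (0.38, [313.1, 209.9, 216.1, 123.4])]
latch_thumb [(0.68, [428.6, 174.4, 28.1, 57.9]), (0.56, [252.1, 284.1, 7.3, 52.3])]
stay [(0.88, [430.5, 174.4, 28.7, 56.4]), (0.32, [373.8, 321.6, 37.5, 49.6])]
stay_tip [(0.63, [427.5, 174.8, 26.3, 65.5])]
cabinet [(0.82, [323.4, 224.5, 233.9, 169.7])]
mug [(0.67, [374.0, 319.6, 39.6, 50.1])]
pitcher [(0.8, [161.2, 267.6, 61.0, 44.9])]
sugar [(0.95, [456.6, 218.8, 43.6, 41.7])]
tamper [(0.87, [456.6, 280.5, 34.1, 22.6])]
```

```bash
python3 - <<'E'
import cv2
a=cv2.imread("pics/top0.png")[120:360,120:500];cv2.imwrite("pics/top0c.png",cv2.resize(a,None,fx=2.1,fy=2.1,interpolation=cv2.INTER_CUBIC))
a=cv2.imread("pics/scene0.png")[150:390,130:500];cv2.imwrite("pics/scene0c.png",cv2.resize(a,None,fx=2.1,fy=2.1,interpolation=cv2.INTER_CUBIC))
E
```

```text
(no output)
```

View pics/top0c.png

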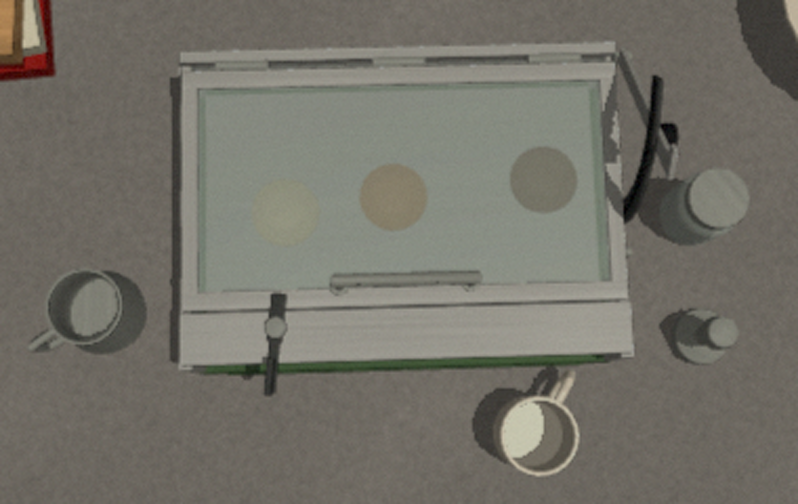

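View pics/scene0c.png

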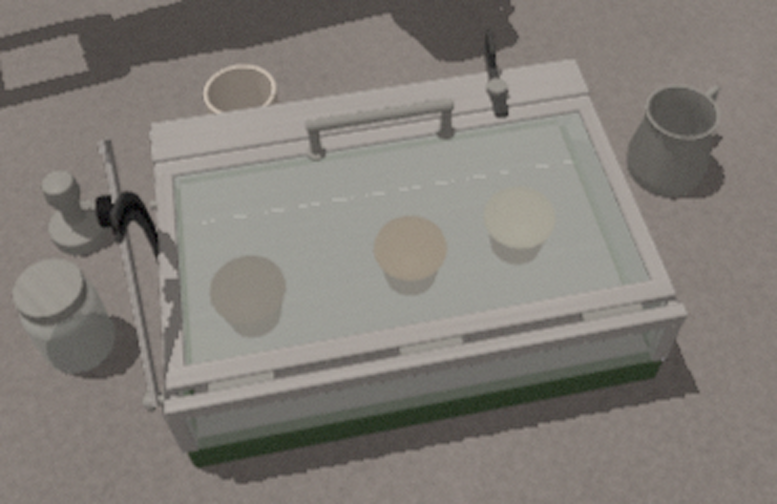

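The pictures show the cabinet with a small yaw. In the top view, the handle bar ends are near full-image (278,253) and (349,252), and the latch pin is near (251,276). In the scene view, the stay tip is near (179.5,218) and its base near (202,343). I'll fit the cabinet pose and the stay angle from these.

```bash
cat > geo.py <<'E'
import numpy as np
from scipy.optimize import least_squares
def proj(c,P):
    q=np.asarray(c["R"])@P+np.asarray(c["t"]);return np.array([c["fx"]*q[0]/q[2]+c["cx"],c["fy"]*q[1]/q[2]+c["cy"]])
def cab(p,L):
    c,s=np.cos(p[2]),np.sin(p[2]);return np.array([p[0]+c*L[0]-s*L[1],p[1]+s*L[0]+c*L[1],L[2]])
def arm(a,r,y=-217,off=0): return [140-r*np.cos(a)+off*np.sin(a)*-1*-1*0-off*np.sin(a)*-1, y, 121+r*np.sin(a)+off*np.cos(a)]
E
cat > fit.py <<'E'
from station import get_calibration
from geo import *
T,S=get_calibration("top"),get_calibration("scene")
f=lambda u,v,o:np.array([u,v])/2.1+o-0.25
t=lambda u,v:f(u,v,np.array([120,120])); s=lambda u,v:f(u,v,np.array([130,150]))
obs=[("hL",T,t(331,280),[-75,67,164]),("hR",T,t(481,277),[-75,-67,164]),("lidL",T,t(182,312),[-95,208,126]),("lidR",T,t(628,301),[-95,-208,126]),
("railL",T,t(181,363),[-150,210,126]),("railR",T,t(633,355),[-150,-210,126]),("pin",T,t(276,327),[-113,120,138]),
("hR",S,s(308,127),[-75,-67,164]),("hL",S,s(452,103),[-75,67,164]),("railR",S,s(152,124),[-150,-210,126]),("railL",S,s(581,63),[-150,210,126]),("pin",S,s(497,88),[-113,120,138])]
st=[(S,s(104,143),200),(T,t(673,176),200),(S,s(152,403),0)]
def res(p):
    r=[proj(c,cab(p,L))-u for _,c,u,L in obs]
    r+=[proj(c,cab(p,arm(p[3],R)))-u for c,u,R in st]
    return np.concatenate(r)
k=least_squares(res,[550,0,0,0.7],loss="soft_l1",x_scale=[100,100,.1,.1])
print(k.x);r=k.fun.reshape(-1,2)
for n,q in zip([o[0] for o in obs]+["tipS","tipT","baseS"],r):print(n,q.round(1))
for i in range(3):
    q=least_squares(lambda a:proj(st[i][0],cab(k.x,arm(a[0],200)))-st[i][1],[.7]).x if i<2 else 0;print(q)
p=k.x
for n,L in dict(pin=[-113,120,126],handle=[-75,0,164],hinge=[140,0,121]).items():print(n,cab(p,L).round(1))
np.save("fit.npy",p)
E
python3 fit.py
```

```text
[6.38235518e+02 1.14237656e+01 1.71077524e-02 7.41339987e-01]
hL [ 0.2 -1.3]
hR [ 0.2 -1.3]
lidL [-0.5 -2.5]
lidR [ 0.8 -1.7]
railL [-1.2  1.7]
railR [0.9 0.8]
pin [-0.4 -1.8]
hR [-1.2 -0.1]
hL [0.3 0.7]
railR [-1.1 -2.9]
railL [-3.2 -3.8]
pin [ 0.1 -0.9]
tipS [ 1.1 -0.5]
tipT [-0.5 -0.3]
baseS [ 0.1 -1.6]
[0.78818506]
[0.73927329]
0
pin [523.2 129.5 126. ]
handle [563.2  10.1 164. ]
hinge [778.2  13.8 121. ]
```

```bash
sed -i 's/^def res(p):/def res(p):\n    for o in obs:\n        if o[0].startswith("rail"): o[3][0]=p[4]/; s/\[550,0,0,0.7\]/[550,0,0,0.7,-150]/; s/\[100,100,.1,.1\]/[100,100,.1,.1,100]/' fit.py; python3 fit.py
cat > latch.py <<'E'
from station import *
from geo import *
p=np.load("fit.npy")
def pose(th,back=0,z=138,r=45):
    d=np.array([-np.cos(th),np.sin(th)]);e=np.array([np.sin(th),np.cos(th)])
    L=np.array([-113,120])+r*d-(3+11+back)*e
    return cab(p,[*L,z]).tolist(),[180,0,float(np.degrees(np.pi/2-th+p[2]))]
E
python3 - <<'E'
from latch import *
for th in(-.3,.5,1,1.57): print(pose(th),solve_ik(*pose(th)))
for al in(0,.4,.74,.9):
    for b in(0,.5,1):
        h=cab(p,[140-215*np.cos(al)+43*np.sin(al),0,121+215*np.sin(al)+43*np.cos(al)])
        # tool: Rz(yaw) Rz(90)Rx(180) tilted about cab y
        from scipy.spatial.transform import Rotation as R
        Q=R.from_euler('z',p[2])*R.from_euler('y',b*al)*R.from_euler('z',np.pi/2)*R.from_euler('x',np.pi)
        print(al,b,h.round(),solve_ik((h+18.7*Q.as_matrix()[:,2]).tolist(),Q.as_euler('xyz',degrees=True).tolist()))
E
```

```text
[ 6.36383855e+02  1.15337231e+01  1.78167484e-02  7.51198195e-01
 -1.43369246e+02]
hL [ 0.1 -0.2]
hR [ 0.2 -0.3]
lidL [-0.5 -1.5]
lidR [ 0.8 -0.9]
railL [-1.2 -0.7]
railR [ 0.8 -1.8]
pin [-0.4 -0.8]
hR [-1.3 -0.8]
hL [ 0.1 -0.1]
railR [-1.  -1.1]
railL [-2.5 -2.3]
pin [-0.1 -1.6]
tipS [ 0.9 -1.3]
tipT [-0.4 -0.3]
baseS [ 0.2 -2.6]
[0.80569977]
[0.74906819]
0
pin [521.3 129.5 126. ]
handle [561.4  10.2 164. ]
hinge [776.4  14.  121. ]
([482.89240354240843, 102.14040962447649, 138.0], [180, 0, 108.2095583413941]) [  3.78976117   2.31102203 114.46109225   0.          63.22788573
 -14.41979717]
([474.90258021793056, 137.96486384674654, 138.0], [180, 0, 62.37293473092824]) [ 8.06186225e+00  2.43022628e+00  1.14337123e+02 -2.54444375e-14
  6.32326510e+01  3.56889275e+01]
([484.63557027091565, 159.15559683811466, 138.0], [180, 0, 33.72504497438708]) [ 1.02928445e+01  4.34164187e+00  1.12316678e+02 -2.54444375e-14
  6.33416800e+01  6.65677995e+01]
([506.4287780712722, 174.23312853596497, 138.0], [180, 0, 1.0664506519301564]) [ 1.14751481e+01  7.39590608e+00  1.08961516e+02 -2.54444375e-14
  
[... 603 characters left out ...]
11. 244.] [-4.64961175 23.38025146 81.65927773 -2.22556925 97.77235138 -5.52652975]
0.74 0 [647.  12. 298.] [-5.17582979 13.13019535 86.46392187  0.         80.40588278 -6.19665427]
0.74 0.5 [647.  12. 298.] [ -4.3192997   26.48688084  71.36454467  -1.98146044 103.25647445
  -5.43516813]
0.74 1 [647.  12. 298.] [ -3.74940262  39.92733105  57.62397739  -3.91019854 124.68608029
  -5.75391819]
0.9 0 [676.  12. 316.] [-4.90174623 16.20398523 80.79509968  0.         83.00091509 -5.92257072]
0.9 0.5 [676.  12. 316.] [ -3.97981271  32.80297247  61.48556379  -2.33373793 111.39293638
  -5.3566382 ]
0.9 1 [676.  12. 316.] [ -3.42567524  49.37679164  44.24589789  -5.18143146 137.74264335
  -6.60706916]
```

```bash
python3 - <<'E'
from latch import *
import cv2
grip(0,40)
goto([250,-400,330],[180,0,60])
P,o=pose(0,22,z=210);goto(P,o)
P,o=pose(0,22);move_l(P,o,120)
print(get_obs()["t"],get_obs()["wrist_force"].round(1))
for th in np.linspace(0,1.57,8):
    P,o=pose(th);move_l(P,o,80);s=get_obs();print(round(th,2),round(float(s["t"]),2),s["wrist_force"].round(1),(s["tcp_pos"]-P).round(1))
im=get_image("top");cv2.imwrite("pics/top1.png",cv2.resize(im[200:340,180:380,::-1],None,fx=3,fy=3))
E
```

```text
5.5 [ 0.2 -0.4  0.9]
0.0 5.92 [ 0.5  0.3 -0.1] [0.3 0.5 0.5]
0.22 6.3 [ 0.2  0.2 -0.7] [ 0.  -0.1  0.1]
0.45 6.67 [-0.2 -0.2  0.4] [ 0.  -0.2 -0. ]
0.67 7.05 [ 0.4  0.7 -0.2] [-0.  -0.2 -0. ]
0.9 7.42 [ 0.3 -0.2 -0.5] [-0.  -0.2 -0. ]
1.12 7.8 [-0.5  0.7  0.4] [-0.1 -0.2 -0. ]
1.35 8.18 [0.8 0.4 0.6] [-0.1 -0.2 -0. ]
1.57 8.55 [-0.4  1.  -0.5] [-0.3 -0.2 -0.1]
```

View pics/top1.png

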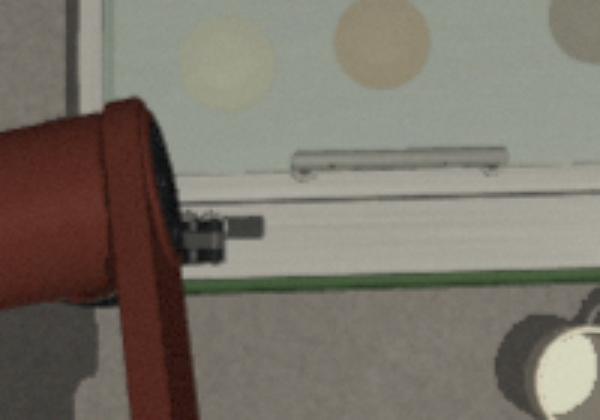

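The latch nose now points right along the rail, at crop (245,227), so the latch has turned. I'll press it a little further, back off, and take the pose above the handle with a check picture.

```bash
cat > lid.py <<'E'
from latch import *
from scipy.spatial.transform import Rotation as R
def hp(al,b=1,up=0,dr=0):
    h=cab(p,[140-(215+dr)*np.cos(al)+43*np.sin(al),0,121+(215+dr)*np.sin(al)+43*np.cos(al)])
    Q=R.from_euler('z',p[2])*R.from_euler('y',b*al)*R.from_euler('z',np.pi/2)*R.from_euler('x',np.pi)
    return (h+(18.7-up)*Q.as_matrix()[:,2]).tolist(),Q.as_euler('xyz',degrees=True).tolist()
E
python3 - <<'E'
from lid import *
import cv2
P,o=pose(1.57,-3);move_l(P,o,40);print(get_obs()["wrist_force"].round(1))
P,o=pose(1.57,15);move_l(P,o,80)
P[2]=250;move_l(P,o,200)
grip(60)
im=get_image("top");cv2.imwrite("pics/top2.png",cv2.resize(im[200:340,180:380,::-1],None,fx=3,fy=3))
P,o=hp(0,up=80);goto(P,o)
P,o=hp(0);move_l(P,o,100)
s=get_obs();print(s["t"],s["wrist_force"].round(1),(s["tcp_pos"]-P).round(1),s["grip_width"])
im=get_image("scene");cv2.imwrite("pics/scene2.png",cv2.resize(im[140:300,220:420,::-1],None,fx=3,fy=3))
E
```

```text
[-7.3  0.3  5.4]
13.1833 [ 0.6 -0.4  0.3] [ 0.7 -0.1  0.8] 59.8445929766636
```

View pics/top2.png

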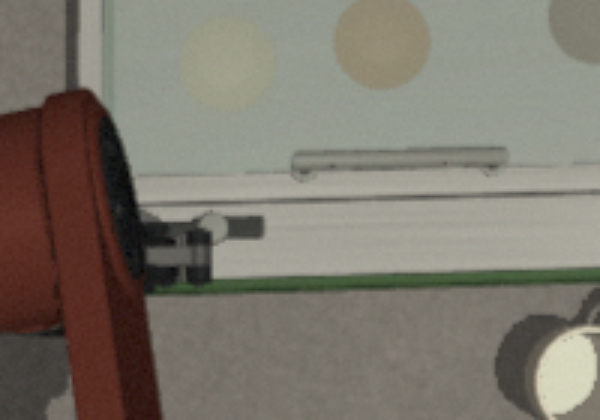

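View pics/scene2.png

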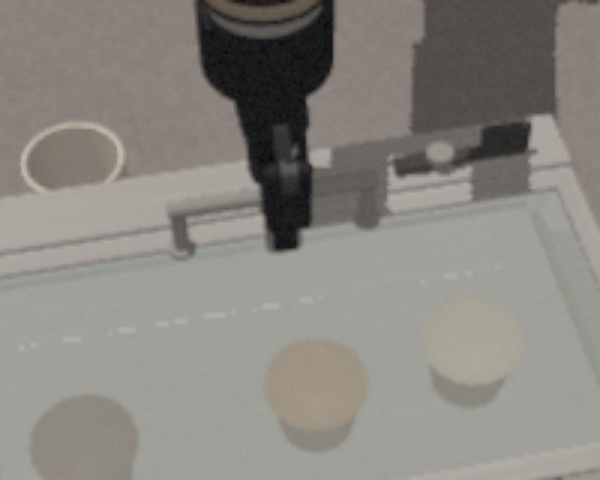

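The latch lies along the rail, with its thumb plate at crop (505,138), and it met its stop at about 7 N. The fingers straddle the bar at crop (285,210). Next I grip and lift.

```bash
python3 - <<'E'
from lid import *
import cv2
grip(0,50)
def rep(n):
    s=get_obs();print(n,round(float(s["t"]),2),s["wrist_force"].round(1),s["moment"].round(2),round(float(s["grip_width"]),1),s["grip_force"],s["tcp_pos"].round(1))
rep("grip")
for al in np.linspace(0,.72,9)[1:]:
    P,o=hp(al);move_l(P,o,60);rep(round(al,2))
wait(.3);im=get_image("scene");cv2.imwrite("pics/scene3f.png",im[...,::-1]);cv2.imwrite("pics/scene3.png",cv2.resize(im[130:370,140:460,::-1],None,fx=2.5,fy=2.5,interpolation=cv2.INTER_CUBIC))
rep("end")
E
```

```text
grip 13.74 [1.3 0.4 0.2] [ 0.08 -0.23  0.11] 10.3 48.666871190071106 [562.2  10.1 145.8]
0.09 14.22 [ 4.   0.3 -3.7] [-0.01 -0.83  0.08] 10.4 48.9055734872818 [564.8  10.3 163.5]
0.18 14.69 [ 5.1  0.6 -5.2] [ 0.07 -1.07  0.07] 10.6 49.03487205505371 [569.5  10.4 182.5]
0.27 15.17 [ 5.6  1.1 -6.8] [ 0.02 -1.32  0.05] 10.1 49.13177132606506 [575.7  10.6 200.8]
0.36 15.64 [ 5.6  1.1 -6.3] [ 0.14 -1.39  0.  ] 10.3 49.18462872505188 [583.6  10.7 218.3]
0.45 16.12 [ 4.2  0.7 -7.2] [ 0.19 -1.42 -0.01] 10.4 49.20956254005432 [593.   10.9 235.3]
0.54 16.59 [ 3.8  2.3 -6.7] [ 0.28 -1.41 -0.06] 10.7 49.22728478908539 [604.2  11.2 251.6]
0.63 17.07 [ 2.9  3.  -8.7] [ 0.36 -1.41 -0.23] 10.3 49.22875106334686 [616.7  11.5 266.7]
0.72 17.54 [ 2.3  4.2 -7.5] [ 0.47 -1.43 -0.36] 10.2 49.243208169937134 [630.5  11.9 280.6]
end 17.89 [ 3.9  4.3 -7.5] [ 0.53 -1.54 -0.35] 10.0 49.23107028007507 [630.5  11.9 280.6]
```

View pics/scene3.png

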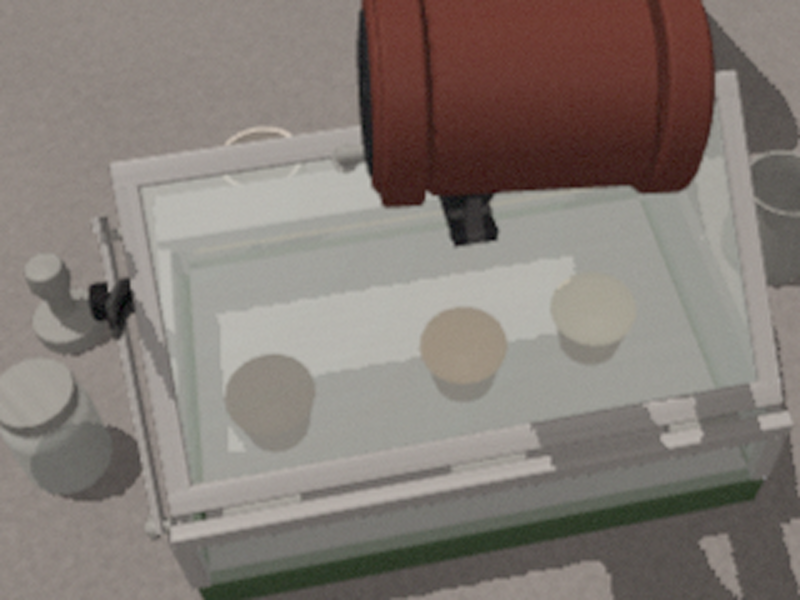

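The lid is up at about 0.72, and it is slightly out of line with the arm. The lid corner is at crop (113,165) and the arm tip at (100,222). I'll zoom in on both views to compare the angles.

```bash
python3 - <<'E'
from station import *
import cv2,numpy as np
z=lambda im,r,c:cv2.resize(im[r:r+150,c:c+100,::-1],None,fx=4,fy=4,interpolation=cv2.INTER_CUBIC)
s=get_image("scene");t=get_image("top");cv2.imwrite("pics/top3f.png",t[...,::-1])
cv2.imwrite("pics/z4.png",np.hstack([z(s,190,150),z(t,120,380)]))
E
```

```text
(no output)
```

View pics/z4.png

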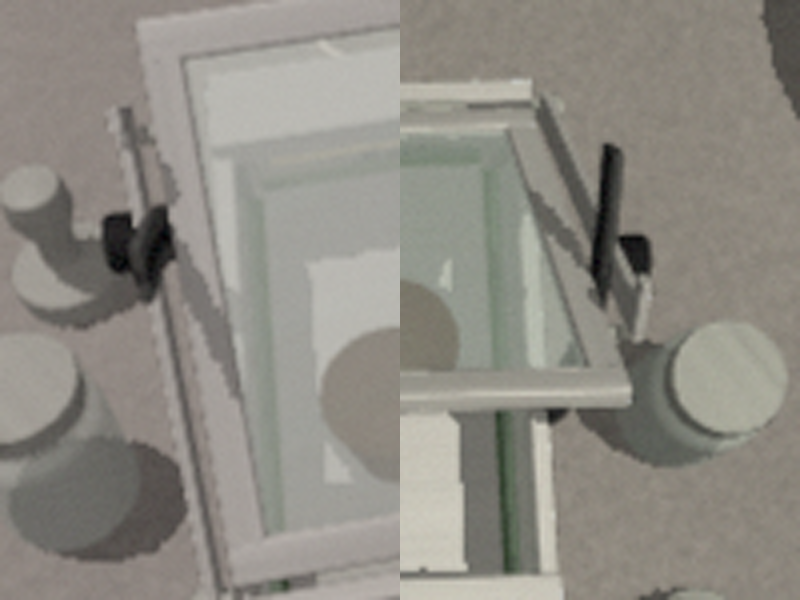

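```bash
python3 - <<'E'
from station import get_calibration
from geo import *
p=np.load("fit.npy");T,S=get_calibration("top"),get_calibration("scene")
s=lambda u,v:np.array([u/4+150-.4,v/4+190-.4]);t=lambda u,v:np.array([(u-400)/4+380-.4,v/4+120-.4])
for n,c,u,r,y,off in[("arm S top",S,s(119,108),200,-217,9),("arm T top",T,t(643,281),200,-217,9),("arm T bot",T,t(638,335),200,-217,-9),
 ("lid S top",S,s(138,22),235,-208,5),("lid T top",T,t(627,370),235,-208,5),("lid T bot",T,t(629,404),235,-208,-5)]:
    k=least_squares(lambda a:proj(c,cab(p,arm(a[0],r,y,off)))-u,[.7]);print(n,k.x.round(3),k.fun.round(1))
# joint fit: common cabinet shift per camera, shared angles
O=[(S,s(119,108),0,200,-217,9),(T,t(643,281),0,200,-217,9),(T,t(638,335),0,200,-217,-9),(S,s(138,22),1,235,-208,5),(T,t(627,370),1,235,-208,5),(T,t(629,404),1,235,-208,-5)]
k=least_squares(lambda q:np.concatenate([proj(c,cab(p,arm(q[i],r,y,o)))+(q[2:4] if c is S else q[4:6])-u for c,u,i,r,y,o in O]+[q[2:]*.5]),[.7,.7,0,0,0,0]);print(k.x.round(3),k.fun.round(1))
E
```

```text
arm S top [0.739] [0.  0.1]
arm T top [0.836] [1.7 0.3]
arm T bot [0.795] [0.7 0.1]
lid S top [0.644] [ 0.4 -0.8]
lid T top [0.753] [3.5 0.6]
lid T bot [0.724] [1.3 0.3]
[ 0.811  0.735  1.726  0.234 -1.65  -0.795] [ 0.   1.2 -0.3  2.1 -0.6 -2.2 -0.5 -1.3  1.4  2.  -0.1 -1.7  0.9  0.1
 -0.8 -0.4]
```

The lid reads about 0.08 rad below the arm in all three views, so I'll raise it by that much and check again.

```bash
python3 - <<'E'
from lid import *
import cv2
for a in(.76,.80):
    P,o=hp(a);move_l(P,o,40)
wait(.3);s=get_obs();print(s["t"],s["wrist_force"].round(1),s["grip_force"],(s["tcp_pos"]-P).round(1))
z=lambda im,r,c:cv2.resize(im[r:r+150,c:c+100,::-1],None,fx=4,fy=4,interpolation=cv2.INTER_CUBIC)
s=get_image("scene");t=get_image("top")
cv2.imwrite("pics/z5.png",np.hstack([z(s,190,150),z(t,120,380)]))
E
```

```text
19.025 [ 2.3  5.1 -7.9] 49.257906675338745 [-0.3  0.5 -0.3]
```

View pics/z5.png

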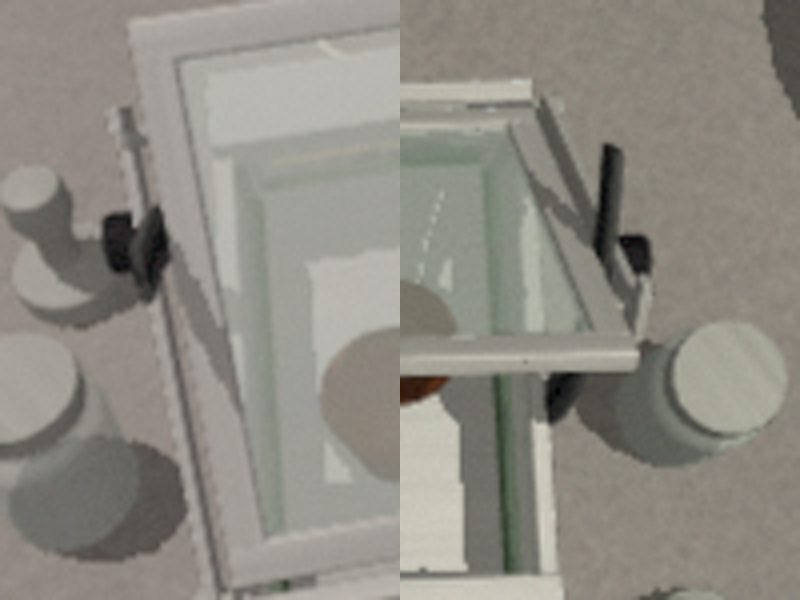

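```bash
python3 - <<'E'
from station import get_calibration
from geo import *
p=np.load("fit.npy");T,S=get_calibration("top"),get_calibration("scene")
s=lambda u,v:np.array([u/4+150-.4,v/4+190-.4]);t=lambda u,v:np.array([(u-400)/4+380-.4,v/4+120-.4])
for n,c,u,r,y,off in[("arm S top",S,s(119,108),200,-217,9),("arm T top",T,t(643,281),200,-217,9),("arm T bot",T,t(638,335),200,-217,-9),
 ("lid S top",S,s(130,22),235,-208,5),("lid T top",T,t(637,337),235,-208,5),("lid T bot",T,t(637,370),235,-208,-5)]:
    k=least_squares(lambda a:proj(c,cab(p,arm(a[0],r,y,off)))-u,[.7]);print(n,k.x.round(3),k.fun.round(1))
for n,c,f in(("S",S,s),("T",T,t)):
  for a in(.74,.8,.86):
    for m,r,y,o in(("arm",200,-217,9),("lid",235,-208,5)):
      u0=proj(c,cab(p,arm(a,30,y,o)));u1=proj(c,cab(p,arm(a,r,y,o)));d=u1-u0;print(n,a,m,"dir deg",np.degrees(np.arctan2(d[1],d[0])).round(2),"len",np.linalg.norm(d).round(1),end=" | ")
  print()
E
```

```text
arm S top [0.739] [0.  0.1]
arm T top [0.836] [1.7 0.3]
arm T bot [0.795] [0.7 0.1]
lid S top [0.72] [ 0.2 -1.5]
lid T top [0.823] [2.4 0.4]
lid T bot [0.8] [1.  0.2]
S 0.74 arm dir deg -100.14 len 107.5 | S 0.74 lid dir deg -100.07 len 129.3 | S 0.8 arm dir deg -100.84 len 107.6 | S 0.8 lid dir deg -100.72 len 129.8 | S 0.86 arm dir deg -101.57 len 107.3 | S 0.86 lid dir deg -101.4 len 129.9 | 
T 0.74 arm dir deg 68.36 len 53.4 | T 0.74 lid dir deg 69.23 len 66.3 | T 0.8 arm dir deg 65.08 len 49.0 | T 0.8 lid dir deg 66.08 len 60.9 | T 0.86 arm dir deg 61.08 len 44.5 | T 0.86 lid dir deg 62.22 len 55.4 |
```

```bash
python3 -c "
from station import *
print(sign_off())"
```

```text
the job is handed in; nothing more can be done
None
```

The latch is turned fully aside to its stop, and I handed the job in with the gripper still holding the lid by its handle, within about 0.02 rad of the stay arm by my camera measurement; the judge's verdict was not shown.

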